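# Close up two tube racks on a carrier and lift it off the shaker

## Robot

A 6-joint arm with a two-finger parallel gripper is mounted at the origin on the work surface. World frame = base frame: x ahead of the robot, y to its left, z up, the work surface at z = 0. Lengths are in mm, angles in rad, forces in N, time in s.
With the tool pointing down it reaches from about 350 to 775 mm from the base axis. Payload 7.3 kg.
Tool frame: the origin (TCP) lies on the front face of the gripper's body, between the roots of the fingers; the fingertips stand 66 mm ahead of it and the grasp point (between the pads) lies 47 mm ahead of it (bot.tip_extent is the distance from the TCP to the fingertips, in mm); z points along the fingers, y is the line along which they close (so a half turn about z gives the same grasp; the last joint's range is limited). The gripper opens to 92 mm and grips with 3 to 60 N. Pads are 19 mm wide; open, the fingers measure 130 mm over their backs; the gripper's body (75 mm by 190 mm) begins 47 mm behind the grasp point.
Start: joints at [-1.277, 0.342, 1.524, -0, 1.275, -0.146], TCP at [223.545, -475.043, 292.241] pointing down, gripper open.
Joint ranges: [-2.53, 2.53], [-0.77, 2.02], [0.04, 2.7], [-1, 4.14], [0.28, 2.66], [-3.11, 3.11]. Speed limits (rad/s): [2.57, 2.57, 3.14, 3.14, 3.14, 3.14].

## Interface

Orientations are given as [roll, pitch, yaw] about the fixed x, y, z axes, in that order (R = Rz(yaw) Ry(pitch) Rx(roll)).
In Python, from plant import readout, viewer, order, bot gives the robot as it stands.
- The arm moves only by the shell command python3 -m creep 'ROWS'. ROWS is text: rows parted by semicolons, each of 7 numbers parted by spaces: the shift along the world's x, y, z in m, then the turn, a rotation vector about the world's x, y, z in rad, then the opening in per cent of the stroke, from 0 (shut) to 100 (fully open). A call has 1 to 8 rows; each row shifts and turns the commanded pose from where the row before left it; what a row does not reach is not made up. A row lasts 1/12 s, in which the tool goes at most 41.7 mm and 7.16 degrees, less where a joint would pass 70% of its speed; a pose out of reach is approached as far as the arm can. A call is refused whole if a number of a shift passes 0.0417 or a number of a turn 0.125, either way. A call with a gripper value outside its range is refused whole. The fingers move at their own pace and stop on an object; the grip force is fixed at half the most. Time passes only in rows, so rows that do not move let the fingers close. It gives the time, the measured TCP pose, the force, the opening and the grip force at its end, in the units of the state.
- readout.get_obs(): the state, without advancing time (a new reading comes with each control period).
- viewer.capture(name): name is "side" or "top"; returns the picture (480x640x3 uint8, red, green, blue); there is no depth.
- viewer.camera_info(name): a dict with "fx", "fy", "cx", "cy" (pixels), "origin" and "rotation" of the camera in the world. Camera axes: x right, y up, looking along -z (the intrinsics and any distortion apply to the point x, -y, -z); pixel columns grow to the right and rows downward; lengths in mm; the calibration is good to about 2 mm. A picture is of the moment at which its call begins. camera_info takes no time and is no camera call.
- order.close_job(): hands the job in; it is judged then, once.
The state is a dict: "time": time; "joint_positions": joint angles; "dq": joint speeds; "tau": joint torques, N m; "tool_pos": TCP position; "tcp_rot": TCP orientation; "contact_force": force on the tool from outside, world axes, zero at the start; "moment": the same for the moment, N m; "grip_width": finger opening in mm; "finger_force": force on a finger pad.
Only numpy, scipy, OpenCV 4.12 (cv2) and the standard library are available. Lean on these libraries where they do the work, as an engineer would, in place of code of your own. Each camera call takes 0.05 s, during which the arm holds its last target. There are 200 camera calls.

## Task

The two tube racks on the carrier have drifted apart: while the carrier still stands on the shaker, push the rack at the open end along the deck until it butts flush against the other rack with no gap left. Then take the carrier by its green handle, lift it straight up about 10 cm clear of the shaker, and keep it level and still there for at least three seconds; finish while still holding it in the air. Leave everything else on the bench as it stands.

Things in the scene. Friction and masses are not known exactly. Their poses are not given: they have to be found in the camera images.
- shaker: orbital shaker, fixed: white housing 250 x 290 mm, grey platform 190 x 262 mm with its top at z = 70 mm. Four low steel rails, 8 mm high, surround the carrier with about 4 mm of play on each side and keep it from sliding. Origin: centre of the underside, on the bench; y along the long side, z up.
- carrier: open aluminium carrier standing loose on the shaker platform, about 320 g; y is its long direction (within 2 degrees of the shaker's y), z up. Origin: underside, straight below the handle's middle. Deck 104 (x) x 196 (y) x 5 mm thick, from y = -88 to +108 mm. Side rails (top 17 mm above the underside) leave a channel 94 mm wide for the racks.
- stop (a point): middle of the inner face of the carrier's red end stop, at deck height (carrier y = -79.5, z = 5 mm; stop top at z = 27 mm). Axes as the carrier's. One rack stands within 3 mm of it. With both racks closed up against it the outer rack's outer face is at carrier y = about +76.5 mm; from there the resistance rises sharply.
- open_end (a point): middle of the carrier's open end, at deck height (carrier y = +108, z = 5 mm): no wall here, so the outer rack can be pushed from here towards the stop (-y). The outer rack starts 11 to 30 mm from its neighbour; sliding it takes 1 to 2 N. Axes as the carrier's.
- handle (a point): middle of the carrier's green handle bar, 113 mm above the carrier's underside. The bar runs along the carrier's x, 104 mm long, 16 x 16 mm in section, on upright straps 20 mm wide at its ends, an arch over the racks. Axes as the carrier's. Loaded carrier at most 0.9 kg, centre of mass within about 15 mm of straight below.
- rack_orange: tube rack, a solid orange block 84 (x) x 78 (y) x 38 mm high, five capped tubes standing 11 mm out of its top (highest point 49 mm); about 150 g. Origin: centre of its underside; z up, y along the carrier. Stands loose on the carrier's deck. Either rack may be the one at the red stop.
- rack_blue: tube rack, a solid blue block 84 (x) x 78 (y) x 38 mm high, five capped tubes standing 11 mm out of its top (highest point 49 mm); about 150 g. Origin: centre of its underside; z up, y along the carrier. Stands loose on the carrier's deck. Either rack may be the one at the red stop.
- bottle_1: bystander, not to be disturbed: clear glass bottle with a label and a green cap, 64 mm across, 140 mm high. Origin: centre of its underside.
- bottle_2: bystander, not to be disturbed: amber glass bottle with a black cap, 56 mm across, 125 mm high. Origin: centre of its underside.
- bottle_3: bystander, not to be disturbed: clear glass bottle without a label, green cap, 64 mm across, 140 mm high. Origin: centre of its underside.
- red_rack: bystander, not to be disturbed: large flat red tube rack on the bench, 100 (x) x 210 (y) x 30 mm, tubes to 42 mm high. Origin: centre of its underside.
- timer: bystander, not to be disturbed: white bench timer lying flat, 70 x 100 x 22 mm. Origin: centre of its underside.
- beaker: bystander, not to be disturbed: glass beaker, 72 mm across, 85 mm high. Origin: centre of its underside.
Not all that is in view belongs to the job. What is shaped like the carrier but brown is not meant. Several things have the shape of the rack_orange; the one meant has the colours described above.

How it is judged (in metres and radians):
On the way, in this order (a step that is already met when the one before it is completed fails the run):
1. the two racks butt flush (gap at most 3.5 mm, square to each other) while the carrier still stands on the shaker (horizontal distance between rack_orange and rack_blue below 0.0815 m and angle between the y axis of rack_orange and the y axis of rack_blue, either way round below 0.06 rad and z of rack_orange in the frame of carrier between -0.002 and 0.012 m and z of rack_blue in the frame of carrier between -0.002 and 0.012 m and z of carrier in the frame of shaker below 0.074 m and angle between carrier's own z axis and vertical below 0.04 rad), for 0.3 s.
2. the carrier, racks flush on it, is held by the fingers above the shaker, level and still, for two seconds (horizontal distance between rack_orange and rack_blue below 0.0815 m and angle between the y axis of rack_orange and the y axis of rack_blue, either way round below 0.06 rad and z of rack_orange in the frame of carrier between -0.002 and 0.012 m and z of rack_blue in the frame of carrier between -0.002 and 0.012 m and z of carrier in the frame of shaker between 0.13 and 0.24 m and angle between carrier's own z axis and vertical below 0.12 rad and linear speed of carrier below 0.03 m/s and angular speed of carrier below 0.15 rad/s and contact force between the fingers and carrier above 2 N and contact force between carrier and shaker below 0.05 N and horizontal distance between carrier and shaker below 0.1 m), for 2 s.
At the end, for the whole second after the job is handed in: Fingers hold the carrier, underside 60 to 170 mm above the shaker platform and not touching it, within 100 mm sideways of its middle, tilt under 0.12 rad, under 30 mm/s and 0.15 rad/s; both racks stand on the deck, gap at most 3.5 mm, square within 0.06 rad (all of step 2); the arm keeps its last pose, push and grip.
It fails at once if a bystander is moved by more than 20 mm (distance of any of bottle_1, bottle_2, bottle_3, red_rack, timer, beaker from where it was at the start of the episode above 0.02 m).
It fails at once if the carrier is tipped by more than 0.35 rad (angle between carrier's own z axis and vertical above 0.35 rad).
It fails at once if a rack leaves the carrier's deck (z of any of rack_orange, rack_blue in the frame of carrier below -0.01 m or z of any of rack_orange, rack_blue in the frame of carrier above 0.03 m).
It also fails if it takes over 61 s, if anything falls off the work surface, if the arm or the gripper's body presses on something with over 40 N, if the wrist force passes 120 N, or if a joint passes its speed limit or range.

## Working session

There is one attempt and no reset: what is moved stays moved. The work goes in short steps, Python scripts to look and compute and a shell command to move; the robot and the scene stay as the last step left them, time stands still between calls to the robot, and variables do not carry over. Pictures are saved under pics/ and viewed, at most 10 in all, crops included, and the job is handed in when it is done.

```bash
mkdir -p pics
python3 - <<'E'
from plant import readout, viewer
import cv2
for n in("top","side"):
    cv2.imwrite(f"pics/{n}0.png",viewer.capture(n)[:,:,::-1]); print(viewer.camera_info(n))
o=readout.get_obs();print(o)
E
```

```text
{'fx': 503.41119055913816, 'fy': 503.41119055913816, 'cx': 327.1345614677696, 'cy': 243.03951970996366, 'origin': array([ 245.85536121,  -14.45004135, 1420.91872598]), 'rotation': array([ 0.18932385, -0.01053599, -1.55731206])}
{'fx': 616.4725998844556, 'fy': 616.4725998844556, 'cx': 320.2553573389485, 'cy': 234.84278353265967, 'origin': array([-288.17680468, -809.55021709, 1379.76468627]), 'rotation': array([ 0.74722185, -0.01145458, -0.76897935])}
{'time': 0.1, 'joint_positions': array([-1.27699260e+00,  3.42660999e-01,  1.52487087e+00,  3.43108464e-06,
        1.27539904e+00, -1.45995249e-01]), 'dq': array([ 0.00064863, -0.0036278 ,  0.00018089, -0.00162927, -0.00075607,
       -0.00117704]), 'tau': array([ 2.08854348e-03, -4.32004488e+01, -2.44693941e+01,  7.19303009e-02,
        5.26594673e-02, -4.83503106e-05]), 'tool_pos': array([ 223.47195637, -474.78432865,  291.62793997]), 'tcp_rot': array([-3.14026911e+00, -1.97932130e-04,  4.39797843e-01]), 'contact_force': array([-0.15770021, -0.12516301, -0.89460973]), 'moment': array([-0.01393436,  0.00768382,  0.03486334]), 'finger_force': 0.0, 'grip_width': 91.92434854898825}
```

View pics/top0.png

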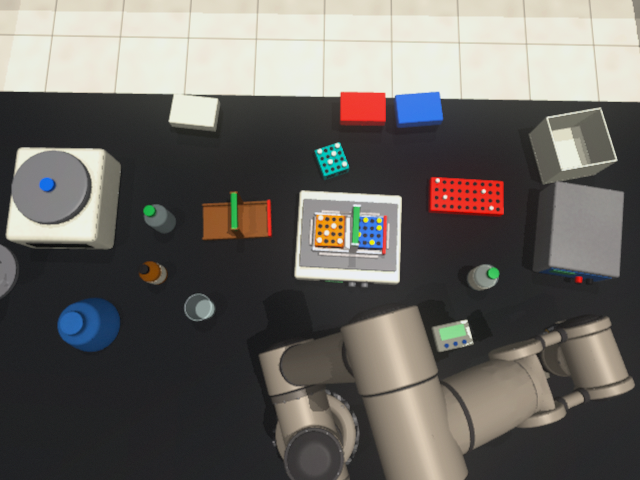

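View pics/side0.png

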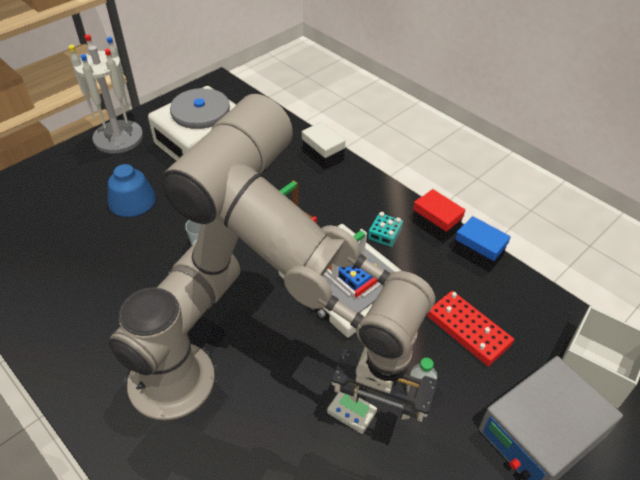

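Top view: the carrier is at about (348,232), with the green handle at (356,225). The orange rack is the outer one, left of the handle, and the blue rack sits at the red stop on the right. So the open end faces world +y. The side view shows the arm covering part of the carrier. Next I measure by colour.

```bash
cat > h.py <<'E'
import numpy as np, cv2
from scipy.spatial.transform import Rotation as Ro
from plant import readout, viewer
def world(px,z,cam="top"):
    i=viewer.camera_info(cam); px=np.atleast_2d(px).astype(float)
    d=np.c_[(px[:,0]-i["cx"])/i["fx"],-(px[:,1]-i["cy"])/i["fy"],-np.ones(len(px))]
    d=Ro.from_euler("xyz",i["rotation"]).apply(d); o=np.array(i["origin"])
    return (o+d*((z-o[2])/d[:,2])[:,None])[:,:2]
def blob(im,name,box):
    h=cv2.cvtColor(im,cv2.COLOR_RGB2HSV); lo,hi={"green":((50,120,50),(75,255,255)),"orange":((8,160,90),(20,255,255)),"blue":((105,150,60),(125,255,255)),"red":((0,180,90),(4,255,255))}[name]
    m=cv2.inRange(h,lo,hi); k=np.zeros_like(m); x0,y0,x1,y1=box; k[y0:y1,x0:x1]=m[y0:y1,x0:x1]; 
    n,l,s,c=cv2.connectedComponentsWithStats(k); 
    j=1+s[1:,4].argmax(); ys,xs=np.where(l==j); return np.c_[xs,ys]
E
python3 - <<'E'
from h import *
im=viewer.capture("top"); box=(295,190,402,270)
cv2.imwrite("pics/crop.png",cv2.resize(im[185:290,285:415,::-1],None,fx=6,fy=5.7,interpolation=cv2.INTER_CUBIC))
for n,z in(("green",191),("orange",113),("blue",113),("red",97)):
    p=blob(im,n,box); r=cv2.minAreaRect(p.astype(np.float32)); w=world(cv2.boxPoints(r),z)
    print(n,len(p),r, "centre",world(r[0],z).round(1),"corners",w.round(1).tolist())
E
```

```text
green 212 ((355.65435791015625, 224.4866943359375), (6.341465950012207, 35.12787628173828), 2.2025980949401855) centre [[530.2 -95.1]] corners [[485.5, -85.6], [575.8, -88.7], [575.4, -104.7], [485.1, -101.4]]
orange 632 ((329.4451599121094, 231.09725952148438), (28.46444320678711, 31.910137176513672), 2.8624050617218018) centre [[529.1 -30.6]] corners [[487.3, 8.6], [574.0, 5.9], [571.3, -70.2], [484.6, -66.6]]
blue 461 ((370.4900207519531, 232.1995086669922), (23.27092933654785, 30.611759185791016), 2.8624050617218018) centre [[ 527.8 -139.7]] corners [[487.5, -106.9], [570.7, -110.8], [568.5, -173.0], [485.3, -168.3]]
red 71 ((384.2589111328125, 234.50958251953125), (1.8875946998596191, 37.04867172241211), 2.12109637260437) centre [[ 525.5 -178.3]] corners [[475.0, -173.6], [576.8, -178.0], [576.7, -183.1], [474.9, -178.6]]
```

View pics/crop.png

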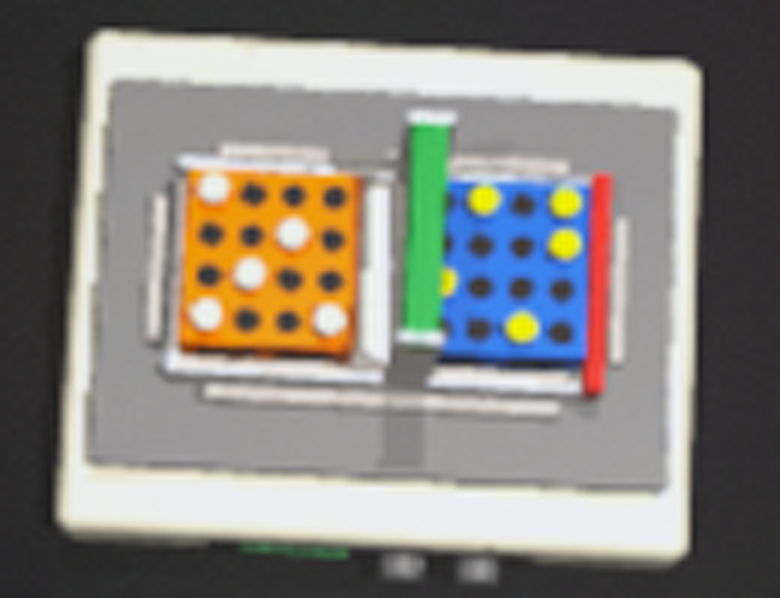

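The handle centre is near (530,-95) and the carrier yaw is about -0.038. The orange rack's outer face is at y≈+7 and has to travel about 25 mm towards -y. I move to the pushing side, with the tool yaw at about 1.533.

```bash
R='0.013 0.0216 0 0 0 0.0455 40'; python3 -m creep '0.013 0.0216 0 0 0 0.0455 40;0.013 0.0216 0 0 0 0.0455 40;0.013 0.0216 0 0 0 0.0455 40;0.013 0.0216 0 0 0 0.0455 40;0.013 0.0216 0 0 0 0.0455 40;0.013 0.0216 0 0 0 0.0455 40;0.013 0.0216 0 0 0 0.0455 40;0.013 0.0216 0 0 0 0.0455 40'
python3 -m creep '0.013 0.0216 0 0 0 0.0455 40;0.013 0.0216 0 0 0 0.0455 40;0.013 0.0216 0 0 0 0.0455 40;0.013 0.0216 0 0 0 0.0455 40;0.013 0.0216 0 0 0 0.0455 40;0.013 0.0216 0 0 0 0.0455 40;0.013 0.0216 0 0 0 0.0455 40;0.013 0.0216 0 0 0 0.0455 40'
python3 -m creep '0.013 0.0216 0 0 0 0.0455 40;0.013 0.0216 0 0 0 0.0455 40;0.013 0.0216 0 0 0 0.0455 40;0.013 0.0216 0 0 0 0.0455 40;0.013 0.0216 0 0 0 0.0455 40;0.013 0.0216 0 0 0 0.0455 40;0.013 0.0216 0 0 0 0.0455 40;0 0 0 0 0 0 40'
```

```text
time: 0.82
tool_pos: [327.9, -301.0, 292.1]
tcp_rot: [-3.141, -0.0, 0.806]
contact_force: [0.5, -0.3, 0.3]
grip_width: 43.2
finger_force: 0.0
time: 1.48
tool_pos: [431.9, -128.2, 292.1]
tcp_rot: [-3.141, -0.0, 1.17]
contact_force: [0.9, -0.2, -0.3]
grip_width: 36.5
finger_force: 0.0
time: 2.15
tool_pos: [523.9, 24.9, 291.8]
tcp_rot: [3.141, -0.001, 1.491]
contact_force: [-0.8, 0.0, 0.3]
grip_width: 36.7
finger_force: 0.0
```

```bash
python3 -m creep '0.011 0.018 0 0 0 0.042 40;0 0 -0.022 0 0 0 40;0 0 -0.022 0 0 0 40;0 0 -0.022 0 0 0 40;0 0 -0.022 0 0 0 40;0 0 -0.022 0 0 0 40;0 0 -0.022 0 0 0 40;0 0 0 0 0 0 40'
python3 - <<'E'
from h import *
cv2.imwrite("pics/s1.png",cv2.resize(viewer.capture("side")[180:380,230:480,::-1],None,fx=3,fy=3))
E
```

```text
time: 2.82
tool_pos: [531.0, 39.4, 156.2]
tcp_rot: [-3.133, 0.0, 1.528]
contact_force: [-0.2, -0.4, 0.4]
grip_width: 36.9
finger_force: 0.0
```

View pics/s1.png

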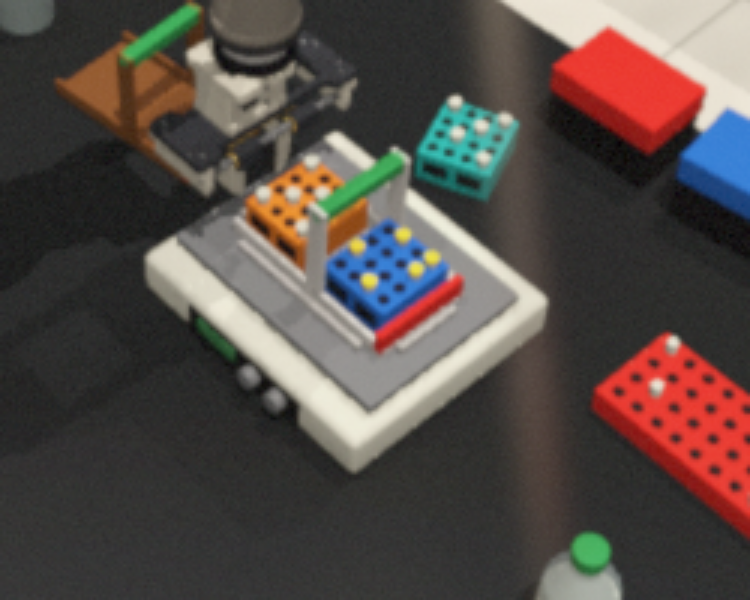

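The fingers are down behind the orange rack's outer face at about (255,170) in the crop, and nothing is touching. Now I push in small rows and watch the force.

```bash
python3 -m creep '0 -0.004 0 0 0 0 40;0 -0.004 0 0 0 0 40;0 -0.004 0 0 0 0 40;0 -0.004 0 0 0 0 40;0 -0.003 0 0 0 0 40;0 -0.003 0 0 0 0 40;0 -0.003 0 0 0 0 40;0 -0.003 0 0 0 0 40'
python3 -m creep '0 -0.003 0 0 0 0 40;0 -0.002 0 0 0 0 40;0 -0.002 0 0 0 0 40;0 0 0 0 0 0 40'
```

```text
time: 3.53
tool_pos: [533.7, 11.8, 160.6]
tcp_rot: [3.141, -0.0, 1.528]
contact_force: [-0.4, 3.3, 1.7]
grip_width: 36.8
finger_force: 1.4
time: 3.87
tool_pos: [533.6, 4.4, 160.2]
tcp_rot: [3.142, 0.0, 1.528]
contact_force: [0.3, 0.1, 0.6]
grip_width: 36.7
finger_force: 0.3
```

```bash
python3 -m creep '0 -0.002 0 0 0 0 40;0 -0.002 0 0 0 0 40;0 -0.002 0 0 0 0 40;0 -0.001 0 0 0 0 40;0 0 0 0 0 0 40'
python3 -m creep '0 -0.001 0 0 0 0 40;0 -0.001 0 0 0 0 40;0 -0.001 0 0 0 0 40'
python3 -m creep '0 -0.001 0 0 0 0 40;0 -0.001 0 0 0 0 40'
python3 - <<'E'
from h import *
im=viewer.capture("top")
cv2.imwrite("pics/t2.png",cv2.resize(im[185:290,285:415,::-1],None,fx=6,fy=5.7,interpolation=cv2.INTER_CUBIC))
E
```

```text
time: 4.28
tool_pos: [533.5, -2.6, 160.1]
tcp_rot: [-3.141, 0.0, 1.528]
contact_force: [-0.1, 0.6, 1.0]
grip_width: 37.0
finger_force: 0.2
time: 4.53
tool_pos: [533.5, -5.2, 160.1]
tcp_rot: [-3.142, -0.0, 1.528]
contact_force: [0.4, 1.5, 0.1]
grip_width: 36.9
finger_force: 1.1
time: 4.7
tool_pos: [533.5, -7.1, 160.1]
tcp_rot: [-3.141, -0.0, 1.528]
contact_force: [0.3, 4.6, 0.2]
grip_width: 36.7
finger_force: 2.7
```

View pics/t2.png

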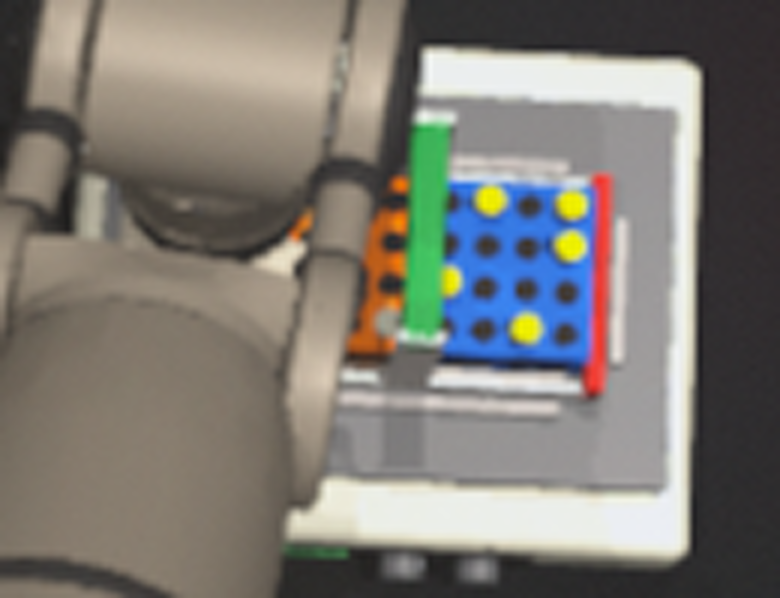

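The blue rack has moved about 1 px (roughly 2 to 3 mm) onto the stop, and the force is rising sharply. So the racks are butting. I give a little more and hold.

```bash
python3 -m creep '0 -0.001 0 0 0 0 40;0 0 0 0 0 0 40;0 0 0 0 0 0 40;0 0 0 0 0 0 40;0 0 0 0 0 0 40;0 0 0 0 0 0 40'
python3 -m creep '0 0.003 0 0 0 0 40;0 0.01 0 0 0 0 40;0 0.015 0 0 0 0 40;0 0.015 0 0 0 0 40;0 0 0 0 0 0 40'
```

```text
time: 5.25
tool_pos: [533.4, -8.2, 160.2]
tcp_rot: [-3.141, -0.0, 1.528]
contact_force: [-0.3, 4.0, -0.8]
grip_width: 36.6
finger_force: 2.3
time: 5.67
tool_pos: [533.5, 36.8, 160.4]
tcp_rot: [3.141, 0.0, 1.53]
contact_force: [-0.6, 0.4, -0.2]
grip_width: 36.6
finger_force: 0.0
```

```bash
python3 -m creep '0 0 0.035 0 0 0 40;0 0 0.035 0 0 0 40;0 0 0.035 0 0 0 60;0 0 0.035 0 0 -0.112 80;0 0 0 0 0 -0.112 80;0 0 0 0 0 -0.112 80;0 0 0 0 0 -0.112 80;0 0 0 0 0 -0.112 80'
python3 -m creep '0 0 0 0 0 -0.112 80;0 0 0 0 0 -0.112 80;0 0 0 0 0 -0.112 80;0 0 0 0 0 -0.112 80;0 0 0 0 0 -0.112 80;0 0 0 0 0 -0.112 80;0 0 0 0 0 -0.112 80;0 0 0 0 0 -0.112 80'
python3 -m creep '0 0 0 0 0 -0.112 80;0 0 0 0 0 0 80'
python3 - <<'E'
from h import *
im=viewer.capture("top"); box=(295,190,402,270)
cv2.imwrite("pics/t3.png",cv2.resize(im[185:290,285:415,::-1],None,fx=6,fy=5.7,interpolation=cv2.INTER_CUBIC))
p=blob(im,"green",box); r=cv2.minAreaRect(p.astype(np.float32)); print(len(p),r,world(r[0],191),world(p.mean(0),191),world(cv2.boxPoints(r),191).round(1).tolist())
print(world((cv2.minAreaRect(blob(im,"red",box).astype(np.float32)))[0],97))
E
```

```text
time: 6.33
tool_pos: [533.5, 34.3, 300.6]
tcp_rot: [3.14, 0.0, 0.963]
contact_force: [-0.8, 0.6, -0.2]
grip_width: 70.9
finger_force: 0.0
time: 7.0
tool_pos: [533.6, 34.3, 300.3]
tcp_rot: [3.141, -0.0, 0.067]
contact_force: [-0.4, 0.8, -0.0]
grip_width: 73.7
finger_force: 0.0
time: 7.17
tool_pos: [533.6, 34.3, 300.3]
tcp_rot: [3.141, -0.0, -0.044]
contact_force: [-0.5, 0.2, 0.3]
grip_width: 73.5
finger_force: 0.0
217 ((356.0, 224.0), (36.0, 6.0), 90.0) [[531.4245962  -95.94904356]] [[530.29918995 -95.97518734]] [[577.9, -88.2], [578.2, -103.4], [485.6, -103.5], [485.3, -88.6]]
[[ 525.37825131 -179.902317  ]]
```

View pics/t3.png

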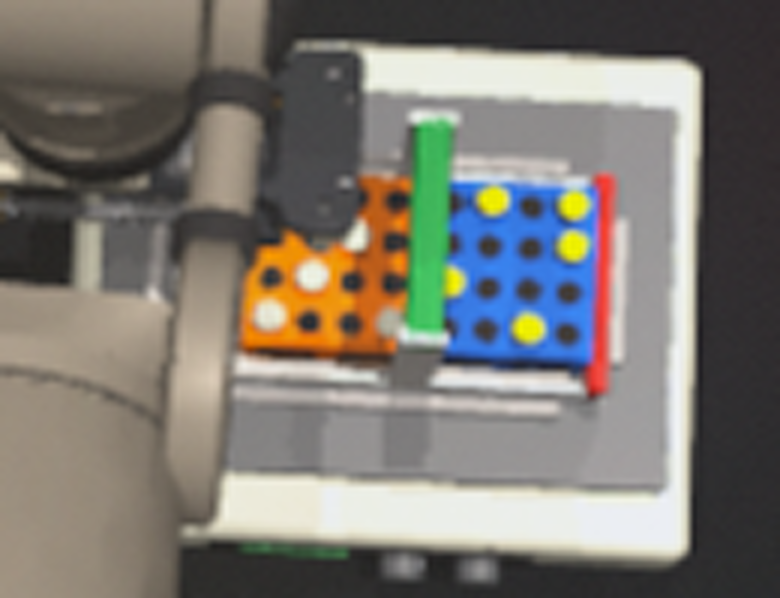

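The racks look flush: the tube columns nearest the joint sit at 393 and 452 in the crop, which matches a closed joint. The handle centre is at (531,-96). Now I move over it, descend and grip.

```bash
python3 -m creep '-0.003 -0.026 0 0 0 0 80;0 -0.026 0 0 0 0 80;0 -0.026 0 0 0 0 80;0 -0.026 0 0 0 0 80;0 -0.026 0 0 0 0.006 80;0 0 0 0 0 0 80;0 0 -0.02 0 0 0 80;0 0 -0.02 0 0 0 80'
python3 -m creep '0 0 -0.015 0 0 0 80;0 0 -0.01 0 0 0 80;0 0 -0.006 0 0 0 80;0 0 0 0 0 0 80;0 0 0 0 0 0 80'
```

```text
time: 7.88
tool_pos: [531.0, -95.8, 260.8]
tcp_rot: [3.14, -0.003, -0.031]
contact_force: [-0.5, 0.4, -0.3]
grip_width: 73.1
finger_force: 0.0
time: 8.3
tool_pos: [530.8, -95.2, 229.7]
tcp_rot: [3.141, -0.001, -0.033]
contact_force: [0.1, 0.5, 0.6]
grip_width: 73.3
finger_force: 0.0
```

```bash
python3 -m creep '0 0 0 0 0 0 40;0 0 0 0 0 0 20;0 0 0 0 0 0 15;0 0 0 0 0 0 10;0 0 0 0 0 0 5;0 0 0 0 0 0 0;0 0 0 0 0 0 0;0 0 0 0 0 0 0'; python3 -m creep '0 0 0 0 0 0 0;0 0 0 0 0 0 0;0 0 0 0 0 0 0;0 0 0 0 0 0 0'
```

```text
time: 8.97
tool_pos: [530.5, -95.2, 229.3]
tcp_rot: [3.142, -0.0, -0.034]
contact_force: [1.1, -0.1, 0.0]
grip_width: 24.6
finger_force: 0.0
time: 9.3
tool_pos: [530.5, -95.4, 229.2]
tcp_rot: [3.141, 0.0, -0.034]
contact_force: [-0.5, -1.1, -0.2]
grip_width: 15.5
finger_force: 30.0
```

Gripped: 15.5 mm opening at 30 N. I lift slowly.

```bash
python3 -m creep '0 0 0.002 0 0 0 0;0 0 0.003 0 0 0 0;0 0 0.004 0 0 0 0;0 0 0.005 0 0 0 0;0 0 0.006 0 0 0 0;0 0 0.006 0 0 0 0;0 0 0.006 0 0 0 0;0 0 0.006 0 0 0 0'
python3 -m creep '0 0 0.008 0 0 0 0;0 0 0.008 0 0 0 0;0 0 0.008 0 0 0 0;0 0 0.008 0 0 0 0;0 0 0.008 0 0 0 0;0 0 0.006 0 0 0 0;0 0 0.006 0 0 0 0;0 0 0.004 0 0 0 0'
python3 -m creep '0 0 0.004 0 0 0 0;0 0 0.003 0 0 0 0;0 0 0.002 0 0 0 0;0 0 0 0 0 0 0;0 0 0 0 0 0 0;0 0 0 0 0 0 0'
python3 - <<'E'
from h import *
t=viewer.capture("top")[175:295,285:415]; s=viewer.capture("side")[180:340,240:440]
cv2.imwrite("pics/lift.png",np.hstack([cv2.resize(t,(400,400)),cv2.resize(s,(400,400))])[:,:,::-1])
E
```

```text
time: 9.97
tool_pos: [530.6, -95.2, 268.1]
tcp_rot: [3.141, -0.0, -0.034]
contact_force: [-0.3, -0.7, -8.1]
grip_width: 16.0
finger_force: 30.0
time: 10.63
tool_pos: [530.6, -95.3, 324.1]
tcp_rot: [3.141, -0.001, -0.034]
contact_force: [0.3, -0.0, -8.1]
grip_width: 15.4
finger_force: 30.0
time: 11.13
tool_pos: [530.4, -95.2, 331.9]
tcp_rot: [-3.142, 0.001, -0.034]
contact_force: [-0.1, -0.1, -6.4]
grip_width: 15.5
finger_force: 30.0
```

View pics/lift.png

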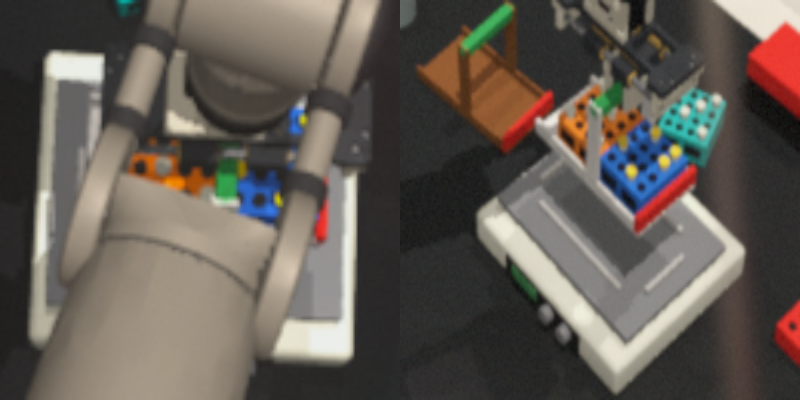

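The side view shows the carrier clear of the shaker, with the racks close together and resting on it. I hold for 3 s and check tilt by comparing the red stop's pixels with a level prediction.

```bash
for i in 1 2 3 4 5; do python3 -m creep '0 0 0 0 0 0 0;0 0 0 0 0 0 0;0 0 0 0 0 0 0;0 0 0 0 0 0 0;0 0 0 0 0 0 0;0 0 0 0 0 0 0;0 0 0 0 0 0 0;0 0 0 0 0 0 0' | tail -6; done | tail -6
python3 - <<'E'
from h import *
im=viewer.capture("side"); i=viewer.camera_info("side"); R=Ro.from_euler("xyz",i["rotation"]).as_matrix()
o=readout.get_obs(); print(o["time"],o["tool_pos"],o["moment"])
c=np.array([530.5,-95.3,o["tool_pos"][2]-47-113])
def px(tx,ty):
    T=Ro.from_euler("z",-.036)*Ro.from_euler("xy",[tx,ty])
    P=c+np.array([0,0,113])+T.apply([[-50,-84,-113+27],[50,-84,-113+27],[-50,-88,-113+3],[50,-88,-113+3]])
    q=(P-i["origin"])@R; return np.c_[i["cx"]+i["fx"]*q[:,0]/-q[:,2], i["cy"]-i["fy"]*q[:,1]/-q[:,2]].round(1).tolist()
for t in((0,0),(.1,0),(-.1,0),(0,.1),(0,-.1)): print(t,px(*t))
p=blob(im,"red",(330,230,425,310)); print("red",len(p),"left",p[p[:,0].argmin()],"right",p[p[:,0].argmax()],"bottom",p[p[:,1].argmax()],"top",p[p[:,1].argmin()])
E
```

```text
time: 14.57
tool_pos: [530.5, -95.2, 332.3]
tcp_rot: [3.142, 0.0, -0.034]
contact_force: [0.4, 0.5, -7.5]
grip_width: 15.6
finger_force: 30.0
14.6167 [530.53473334 -95.23569392 332.24528273] [ 0.03387662  0.06312906 -0.03452446]
(0, 0) [[359.2, 266.6], [387.0, 246.8], [359.8, 273.7], [387.3, 253.8]]
(0.1, 0) [[356.5, 266.6], [384.2, 246.9], [356.4, 273.1], [383.8, 253.4]]
(-0.1, 0) [[361.7, 266.2], [389.6, 246.3], [362.9, 273.7], [390.6, 253.8]]
(0, 0.1) [[356.9, 266.9], [384.5, 249.7], [356.8, 274.5], [384.1, 257.1]]
(0, -0.1) [[361.6, 266.0], [389.4, 243.8], [362.8, 272.5], [390.3, 250.4]]
red 182 left [358 267] right [388 247] bottom [358 271] top [385 246]
```

The red stop corners match the level prediction within about a pixel, and the hold is steady. I hand in.

```bash
python3 -c "from plant import order; print(order.close_job())"
```

```text
the job is handed in; nothing more can be done
None
```

I pushed the orange rack flush against the blue one on the shaker, then lifted the carrier by its green handle about 10 cm, held it level and still for over 3 s, and handed the job in still holding it; the verdict was not shown.

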